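# Rake the cold cubes into an even bed

### The job

The cold cubes are heaped at one end of the chill tray. Take the rake from its rest and rake them out into one even layer over the whole bed, none on top of another and no part of the bed left bare, so that each end and the middle of the tray has cubes on both its left and right side; then put the rake back upright on its rest as it stood. Touch the cubes only with the rake, keep them in the tray, and leave the jar, the bowl and the blue box where they are.

Things in the scene. Friction and masses are not known exactly. Their poses are not given: they have to be found in the camera images.
- tray: Fixed open tray, black rim, dark ribbed metal floor. Origin: centre of underside; x across, y along its length. Outside 190 x 290 mm, inside 170 (x) x 270 (y); floor 6 mm, rim 40 mm above the bench. Cubes start heaped at its +y end: rows of three at y about 108 and 58 mm (gap between rows 10 to 26 mm), columns x about -45, 0, 45 mm, two more on top of the outer cubes of the 58 mm row.
- rake: Loose upright hand rake, 140 g. Origin: middle of the line of tine tips, z up along the handle. Seven steel tines 5 mm thick, 20 mm apart at x = -60 to 60 mm, z 0 to 55 mm; black bar 170 (x) x 24 x 10 mm, z 55 to 65 mm; square wooden handle 18 x 18 mm, z 65 to 150 mm, in the middle. The same when turned half round.
- rest: Fixed rake rest. Origin: centre of underside. Steel foot plate 200 x 70 x 4 mm, two grey blocks 26 (x) x 60 (y) mm, tops 62 mm above the bench, 144 mm apart inside along x. The ends of the rake's bar lie on the blocks, bar along the rest's x, rake in its middle, tine tips hanging 7 mm above the bench.
- jar: Bystander, loose: small closed amber jar, 56 mm across, 85 mm tall, beyond the tray and rest. Origin: centre of its underside.
- dish: Bystander, loose: white bowl 100 mm across, 28 mm high, to the robot's right. Origin: centre of its underside.
- slidebox: Bystander, loose: closed blue box 85 x 140 x 35 mm, to the robot's left. Origin: centre of its underside.
- cube1: Sealed white hard-plastic cold cube, 30 x 30 x 30 mm with rounded edges, about 28 g, in the row nearest the tray's +y end at the start. Origin: its centre (21 mm above the bench when it lies on the tray floor).
- cube2: Sealed white hard-plastic cold cube, 30 x 30 x 30 mm with rounded edges, about 28 g, in the row nearest the tray's +y end at the start. Origin: its centre (21 mm above the bench when it lies on the tray floor).
- cube3: Sealed white hard-plastic cold cube, 30 x 30 x 30 mm with rounded edges, about 28 g, in the row nearest the tray's +y end at the start. Origin: its centre (21 mm above the bench when it lies on the tray floor).
- cube4: Sealed white hard-plastic cold cube, 30 x 30 x 30 mm with rounded edges, about 28 g, in the second row at the start. Origin: its centre (21 mm above the bench when it lies on the tray floor).
- cube5: Sealed white hard-plastic cold cube, 30 x 30 x 30 mm with rounded edges, about 28 g, in the second row at the start. Origin: its centre (21 mm above the bench when it lies on the tray floor).
- cube6: Sealed white hard-plastic cold cube, 30 x 30 x 30 mm with rounded edges, about 28 g, in the second row at the start. Origin: its centre (21 mm above the bench when it lies on the tray floor).
- cube7: Sealed white hard-plastic cold cube, 30 x 30 x 30 mm with rounded edges, about 28 g, on top of the second row at the start. Origin: its centre (21 mm above the bench when it lies on the tray floor).
- cube8: Sealed white hard-plastic cold cube, 30 x 30 x 30 mm with rounded edges, about 28 g, on top of the second row at the start. Origin: its centre (21 mm above the bench when it lies on the tray floor).
There are look-alikes about, which are no part of the job. Several things look just like the rest: the one meant starts nearest to the robot's base.

How it is judged:
On the way, in this order (a step that is already met when the one before it is completed fails the run):
1. the rake is lifted off its rest (height (world z) of rake above 0.05 m), for 0.2 s.
2. the cubes lie spread in one layer over all six parts of the bed (((x of cube1 in the frame of tray below 0 m and y of cube1 in the frame of tray below -0.04 m) or (x of cube2 in the frame of tray below 0 m and y of cube2 in the frame of tray below -0.04 m) or (x of cube3 in the frame of tray below 0 m and y of cube3 in the frame of tray below -0.04 m) or (x of cube4 in the frame of tray below 0 m and y of cube4 in the frame of tray below -0.04 m) or (x of cube5 in the frame of tray below 0 m and y of cube5 in the frame of tray below -0.04 m) or (x of cube6 in the frame of tray below 0 m and y of cube6 in the frame of tray below -0.04 m) or (x of cube7 in the frame of tray below 0 m and y of cube7 in the frame of tray below -0.04 m) or (x of cube8 in the frame of tray below 0 m and y of cube8 in the frame of tray below -0.04 m)) and ((x of cube1 in the frame of tray above 0 m and y of cube1 in the frame of tray below -0.04 m) or (x of cube2 in the frame of tray above 0 m and y of cube2 in the frame of tray below -0.04 m) or (x of cube3 in the frame of tray above 0 m and y of cube3 in the frame of tray below -0.04 m) or (x of cube4 in the frame of tray above 0 m and y of cube4 in the frame of tray below -0.04 m) or (x of cube5 in the frame of tray above 0 m and y of cube5 in the frame of tray below -0.04 m) or (x of cube6 in the frame of tray above 0 m and y of cube6 in the frame of tray below -0.04 m) or (x of cube7 in the frame of tray above 0 m and y of cube7 in the frame of tray below -0.04 m) or (x of cube8 in the frame of tray above 0 m and y of cube8 in the frame of tray below -0.04 m)) and ((x of cube1 in the frame of tray below 0 m and y of cube1 in the frame of tray between -0.05 and 0.05 m) or (x of cube2 in the frame of tray below 0 m and y of cube2 in the frame of tray between -0.05 and 0.05 m) or (x of cube3 in the frame of tray below 0 m and y of cube3 in the frame of tray between -0.05 and 0.05 m) or (x of cube4 in the frame of tray below 0 m and y of cube4 in the frame of tray between -0.05 and 0.05 m) or (x of cube5 in the frame of tray below 0 m and y of cube5 in the frame of tray between -0.05 and 0.05 m) or (x of cube6 in the frame of tray below 0 m and y of cube6 in the frame of tray between -0.05 and 0.05 m) or (x of cube7 in the frame of tray below 0 m and y of cube7 in the frame of tray between -0.05 and 0.05 m) or (x of cube8 in the frame of tray below 0 m and y of cube8 in the frame of tray between -0.05 and 0.05 m)) and ((x of cube1 in the frame of tray above 0 m and y of cube1 in the frame of tray between -0.05 and 0.05 m) or (x of cube2 in the frame of tray above 0 m and y of cube2 in the frame of tray between -0.05 and 0.05 m) or (x of cube3 in the frame of tray above 0 m and y of cube3 in the frame of tray between -0.05 and 0.05 m) or (x of cube4 in the frame of tray above 0 m and y of cube4 in the frame of tray between -0.05 and 0.05 m) or (x of cube5 in the frame of tray above 0 m and y of cube5 in the frame of tray between -0.05 and 0.05 m) or (x of cube6 in the frame of tray above 0 m and y of cube6 in the frame of tray between -0.05 and 0.05 m) or (x of cube7 in the frame of tray above 0 m and y of cube7 in the frame of tray between -0.05 and 0.05 m) or (x of cube8 in the frame of tray above 0 m and y of cube8 in the frame of tray between -0.05 and 0.05 m)) and ((x of cube1 in the frame of tray below 0 m and y of cube1 in the frame of tray above 0.04 m) or (x of cube2 in the frame of tray below 0 m and y of cube2 in the frame of tray above 0.04 m) or (x of cube3 in the frame of tray below 0 m and y of cube3 in the frame of tray above 0.04 m) or (x of cube4 in the frame of tray below 0 m and y of cube4 in the frame of tray above 0.04 m) or (x of cube5 in the frame of tray below 0 m and y of cube5 in the frame of tray above 0.04 m) or (x of cube6 in the frame of tray below 0 m and y of cube6 in the frame of tray above 0.04 m) or (x of cube7 in the frame of tray below 0 m and y of cube7 in the frame of tray above 0.04 m) or (x of cube8 in the frame of tray below 0 m and y of cube8 in the frame of tray above 0.04 m)) and ((x of cube1 in the frame of tray above 0 m and y of cube1 in the frame of tray above 0.04 m) or (x of cube2 in the frame of tray above 0 m and y of cube2 in the frame of tray above 0.04 m) or (x of cube3 in the frame of tray above 0 m and y of cube3 in the frame of tray above 0.04 m) or (x of cube4 in the frame of tray above 0 m and y of cube4 in the frame of tray above 0.04 m) or (x of cube5 in the frame of tray above 0 m and y of cube5 in the frame of tray above 0.04 m) or (x of cube6 in the frame of tray above 0 m and y of cube6 in the frame of tray above 0.04 m) or (x of cube7 in the frame of tray above 0 m and y of cube7 in the frame of tray above 0.04 m) or (x of cube8 in the frame of tray above 0 m and y of cube8 in the frame of tray above 0.04 m)) and z of each of cube1, cube2, cube3, cube4, cube5, cube6, cube7, cube8 in the frame of tray below 0.031 m and linear speed of each of cube1, cube2, cube3, cube4, cube5, cube6, cube7, cube8 below 0.02 m/s), for 0.2 s.
At the end, for the whole second after the job is handed in: Cubes still, in the tray, in one layer (centres below 31 mm); each sixth of the bed (thirds of its length, 5 mm tolerance; halves of its width) holds at least one cube's centre. Rake still on its rest: within 30 mm, 0.25 rad, upright within 0.1 rad, tips below 12 mm (all of step 2 and horizontal distance between rake and rest below 0.03 m and z of rake in the frame of rest below 0.012 m and angle between rake's own z axis and vertical below 0.1 rad and angle between the x axis of rake and the x axis of rest, either way round below 0.25 rad and linear speed of rake below 0.02 m/s); the robot touches nothing.
It fails at once if the fingers or the arm touch a cold cube (contact force between any of the fingers, the arm and cube1 above 0.3 N or contact force between any of the fingers, the arm and cube2 above 0.3 N or contact force between any of the fingers, the arm and cube3 above 0.3 N or contact force between any of the fingers, the arm and cube4 above 0.3 N or contact force between any of the fingers, the arm and cube5 above 0.3 N or contact force between any of the fingers, the arm and cube6 above 0.3 N or contact force between any of the fingers, the arm and cube7 above 0.3 N or contact force between any of the fingers, the arm and cube8 above 0.3 N).
It fails at once if a cold cube leaves the tray ((x of cube1 in the frame of tray above 0.1 m or x of cube1 in the frame of tray below -0.1 m or y of cube1 in the frame of tray above 0.15 m or y of cube1 in the frame of tray below -0.15 m) or (x of cube2 in the frame of tray above 0.1 m or x of cube2 in the frame of tray below -0.1 m or y of cube2 in the frame of tray above 0.15 m or y of cube2 in the frame of tray below -0.15 m) or (x of cube3 in the frame of tray above 0.1 m or x of cube3 in the frame of tray below -0.1 m or y of cube3 in the frame of tray above 0.15 m or y of cube3 in the frame of tray below -0.15 m) or (x of cube4 in the frame of tray above 0.1 m or x of cube4 in the frame of tray below -0.1 m or y of cube4 in the frame of tray above 0.15 m or y of cube4 in the frame of tray below -0.15 m) or (x of cube5 in the frame of tray above 0.1 m or x of cube5 in the frame of tray below -0.1 m or y of cube5 in the frame of tray above 0.15 m or y of cube5 in the frame of tray below -0.15 m) or (x of cube6 in the frame of tray above 0.1 m or x of cube6 in the frame of tray below -0.1 m or y of cube6 in the frame of tray above 0.15 m or y of cube6 in the frame of tray below -0.15 m) or (x of cube7 in the frame of tray above 0.1 m or x of cube7 in the frame of tray below -0.1 m or y of cube7 in the frame of tray above 0.15 m or y of cube7 in the frame of tray below -0.15 m) or (x of cube8 in the frame of tray above 0.1 m or x of cube8 in the frame of tray below -0.1 m or y of cube8 in the frame of tray above 0.15 m or y of cube8 in the frame of tray below -0.15 m)).
It fails at once if a bystander (jar, bowl or blue box) is shifted by more than 15 mm (distance of any of jar, dish, slidebox from where it was at the start of the episode above 0.015 m).
It also fails if it takes over 58 s, if anything falls off the work surface, if the arm or the gripper's body presses on something with over 40 N, if the wrist force passes 120 N, or if a joint passes its speed limit or range.

### The arm

A 6-joint arm with a two-finger parallel gripper is mounted at the origin on the work surface. World frame = base frame: x ahead of the robot, y to its left, z up, the work surface at z = 0. Lengths are in m, angles in rad, forces in N, time in s.
With the tool pointing down it reaches from about 0.25 to 0.725 m from the base axis. Payload 4 kg.
Tool frame: the origin (TCP) lies midway between the tips of the shut fingers; the grasp point (between the pads) lies 19 mm behind it; z points along the fingers, y is the line along which they close (so a half turn about z gives the same grasp; the last joint's range is limited). The gripper opens to 85 mm and grips with 20 to 120 N. Pads are 22 mm wide; open, the fingers measure 114 mm over their backs; the gripper's body (76 mm by 85 mm) begins 54 mm behind the grasp point. The pads swing forward as they close: fully open they stand 13 mm farther back than shut.
Start: joints at [-1.205, 0.241, 0.005, 1.335, 0, 1.571], TCP at [0.179, -0.467, 0.231] pointing down, gripper open.
Joint ranges: [-2.72, 2.72], [-1.05, 1.87], [-1.09, 1.28], [-1.99, 2.15], [-1.42, 1.44], [-3.14, 3.14]. Speed limits (rad/s): [2.79, 2.79, 3.14, 3.14, 3.14, 3.14].

### API

Orientations are given as a unit quaternion [x, y, z, w].
In Python, from workcell import bot gives the robot as it stands. The module is installed in compiled form; this text tells all that it offers.
- The arm moves only by the tool jog_arm, never from a script. Its argument "deltas" is a list of rows, each an object with "fingers": the opening, from 0 (shut) to 1 (fully open); "delta_pos": the shift along the tool's x, y, z normalised to -1 to 1, where 1 is 300 mm, a list of three; "yaw": the turn about the tool's z normalised to -1 to 1, where 1 is pi/4 rad. A call has 1 to 12 rows; each row is the pose to reach, as a shift and turn from the pose commanded when the call began, along the tool's axes at that moment; what a row does not reach only later rows make up. A row lasts 1/10 s, in which the tool goes at most 50 mm and 8.59 degrees, less where a joint would pass 70% of its speed; a pose out of reach is approached as far as the arm can. A call with a number of a shift or a turn outside -1 to 1 is refused whole. A call with a gripper value outside its range is refused whole. The fingers move at their own pace and stop on an object; the grip force is fixed at half the most. Time passes only in rows, so rows that repeat a pose let the fingers close. It gives the time, the measured TCP pose, the force, the opening and the grip force at its end, in the units of the state.
- bot.get_obs(): the state, without advancing time (a new reading comes with each control period).
- bot.camera(name): name is "scene" or "top"; returns a dict with "image" (384x512x3 uint8, red, green, blue), "range_z" (384x512 float32, m along the optical axis (not along the pixel's ray), 0 where there is no reading), "fx", "fy", "cx", "cy" (pixels), "distortion" ([k1, k2, p1, p2, k3] as OpenCV has them; the pictures are not rectified), "rvec" (rotation vector, rad) and "tvec" (3), from world to camera coordinates, as OpenCV has them. Camera axes: x right, y down, z forward; pixel columns grow to the right and rows downward; lengths in m; the calibration is good to about 2 mm. A picture is of the moment at which its call begins.
- bot.job_done(): hands the job in; it is judged then, once.
The state is a dict: "clock": time; "joint_pos": joint angles; "joint_vel": joint speeds; "tau": joint torques, N m; "eef_pos": TCP position; "tool_rot": TCP orientation; "ft_force": force on the tool from outside, world axes, zero at the start; "ft_torque": the same for the moment, N m; "grip_width": finger opening in m; "grasp_force": force on a finger pad.
Only numpy, scipy, OpenCV 4.12 (cv2) and the standard library are available. Lean on these libraries where they do the work, as an engineer would, in place of code of your own. Each camera call takes 0.05 s, during which the arm holds its last target. There are 200 camera calls.

## Working session

There is one attempt and no reset: what is moved stays moved. The work goes in short steps, Python scripts to look and compute and a tool call to move; the robot and the scene stay as the last step left them, time stands still between calls to the robot, and variables do not carry over. Pictures are saved under pics/ and viewed, at most 10 in all, crops included, and the job is handed in when it is done.

Besides the shell and the picture viewer there is one more tool, called after "Emit:" as name(argument=value, ...) on one line, values as JSON. jog_arm: Moves the arm, as the interface text tells. Scaled input: -1 to 1 covers 300 mm each way for a shift and pi/4 rad each way for a turn. Its arguments: {"type":"object","properties":{"deltas":{"type":"array","items":{"type":"object","properties":{"fingers":{"type":"number"},"delta_pos":{"type":"array","items":{"type":"number"}},"yaw":{"type":"number"}}}}},"required":["deltas"]}

```bash
mkdir -p pics
cat > h.py <<'E'
import numpy as np, cv2
from workcell import bot
def cam(n):
    c=bot.camera(n); K=np.array([[c['fx'],0,c['cx']],[0,c['fy'],c['cy']],[0,0,1]]); c['K']=K; c['D']=np.array(c['distortion'],float)
    c['R']=cv2.Rodrigues(np.array(c['rvec'],float))[0]; c['t']=np.array(c['tvec'],float); return c
def cloud(c):
    h,w=c['range_z'].shape; u,v=np.meshgrid(np.arange(w),np.arange(h))
    p=cv2.undistortPoints(np.stack([u,v],-1).reshape(-1,1,2).astype(float),c['K'],c['D']).reshape(h,w,2)
    z=c['range_z']; P=np.dstack([p[...,0]*z,p[...,1]*z,z]); W=(P-c['t'])@c['R']; W[z==0]=np.nan; return W
def save(c,n): cv2.imwrite('pics/'+n,cv2.resize(c['image'][:,:,::-1],(800,600)))
E
python3 - <<'E'
from h import *
for n in('top','scene'):
    c=cam(n); save(c,n+'0.png'); W=cloud(c); np.save(n+'W.npy',W); np.save(n+'I.npy',c['image'])
    print(n,-c['R'].T@c['t'],np.isnan(W[...,0]).mean())
o=bot.get_obs(); print(o['clock'],o['eef_pos'],o['tool_rot'],o['grip_width'])
E
```

```text
top [0.51277441 0.01807034 1.45387652] 0.0037282307942708335
scene [1.20054537 0.34597223 0.96728187] 0.004338582356770833
0.1 [ 0.1786326  -0.46641192  0.23050801] [ 9.83326180e-01  1.81848145e-01 -1.66166608e-04 -9.21088397e-04] 0.08527811765819225
```

View pics/top0.png

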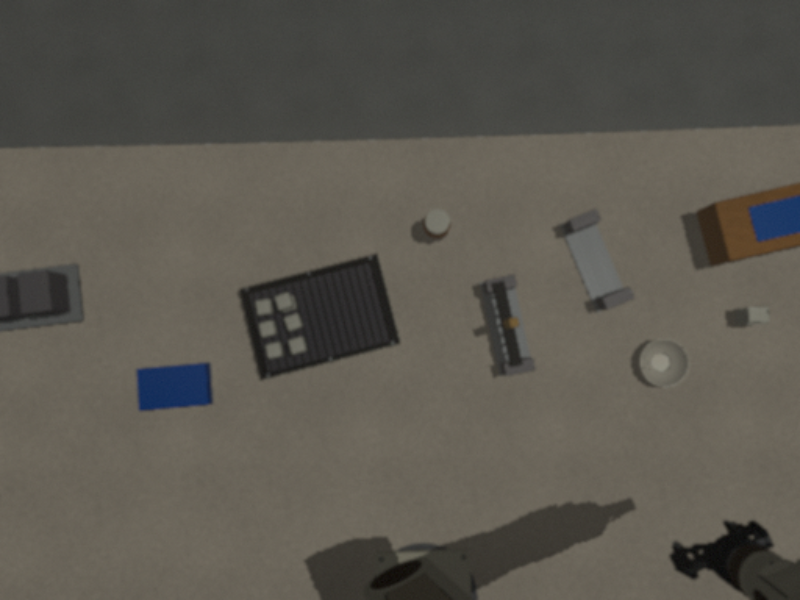

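View pics/scene0.png

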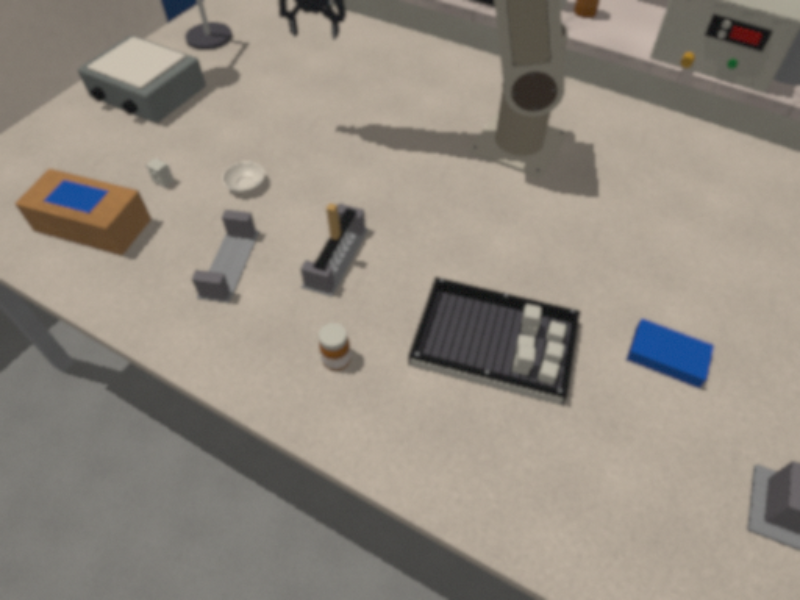

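The top view shows the rake on the near rest at about (508,322), the tray with corners at (240,290), (377,257), (398,342) and (262,378), and the cubes heaped at its left (+y) end. The jar is at (436,224), the bowl at (662,362) and the box at (174,386). The scene view agrees, with the two stacked cubes at (531,315) and (525,350).

Run:
```python
from h import *
def rect(P,lab):
    (cx,cy),s,a=cv2.minAreaRect((P[:,:2]*1000).astype(np.float32)); print(lab,len(P),'c',round(cx),round(cy),'size',np.round(s),'ang',round(a,1),'zmed',round(np.median(P[:,2])*1000,1))
for n in('top','scene'):
    W=np.load(n+'W.npy'); I=np.load(n+'I.npy').astype(int); P=W.reshape(-1,3); C=I.reshape(-1,3)
    g=~np.isnan(P[:,0]); P=P[g];C=C[g]; x,y,z=P.T
    print(n,'table z',np.median(z[(x>.3)&(x<.6)&(abs(y)<.3)]))
    reg=(x>.3)&(x<.62)
    R=reg&(y>-.28)&(y<-.05)
    for lo,hi in((.1,.2),(.068,.1),(.05,.068)):
        m=R&(z>lo)&(z<hi)&~((x>.56)&(y>-.12))
        if m.sum()>3: rect(P[m],f'{n} rest {lo}')
        if m.sum()>3: print(np.round(P[m].min(0),3),np.round(P[m].max(0),3))
    T=(x>.3)&(x<.7)&(y>.05)&(y<.45)
    m=T&(z>.025)&(z<.1); rect(P[m],'tray')
    m=T&(z>.03)&(z<.044)&(C.sum(1)<170); rect(P[m],'rimdark')
    img=C.sum(1); m=T&(img>300)&(z>.058); 
    for lo,hi in((.058,.09),(.03,.045)):
        m=((W[...,0]>.3)&(W[...,0]<.7)&(W[...,1]>.05)&(W[...,1]<.45)&(W[...,2]>lo)&(W[...,2]<hi)&(I.sum(2)>250)).astype(np.uint8)
        k,l,s,_=cv2.connectedComponentsWithStats(m)
        for i in range(1,k):
            if s[i,4]>8: print('cube',np.round(np.median(W[l==i],0),3),s[i,4])
    J=(x>.5)&(x<.75)&(y>-.15)&(y<.08)&(z>.05); rect(P[J],'jar')
    B=(x>.3)&(x<.5)&(y<-.25)&(z>.015)&(y>-.5)&(z<.035); rect(P[B],'bowl')
```

```text
top table z 0.0009836185157665097
top rest 0.1 53 c 548 -183 size [17. 19.] ang 9.3 zmed 154.4
[ 0.539 -0.191  0.101] [ 0.558 -0.173  0.162]
top rest 0.068 329 c 537 -183 size [166.  30.] ang 7.1 zmed 72.4
[ 0.453 -0.207  0.068] [ 0.618 -0.159  0.1  ]
top rest 0.05 195 c 538 -191 size [178.  60.] ang 10.0 zmed 62.6
[ 0.447 -0.236  0.05 ] [ 0.62  -0.147  0.068]
tray 1786 c 557 261 size [203. 439.] ang 15.5 zmed 38.3
rimdark 888 c 558 263 size [198. 437.] ang 15.7 zmed 38.7
cube [0.608 0.261 0.065] 79
cube [0.518 0.235 0.065] 76
cube [0.599 0.307 0.036] 75
cube [0.566 0.248 0.035] 71
cube [0.554 0.3   0.036] 72
cube [0.51  0.288 0.036] 71
jar 132 c 693 -100 size [183.  40.] ang 43.7 zmed 81.6
bowl 126 c 456 -476 size [85. 42.] ang 7.0 zmed 22.5
scene table z 0.002607726247270296
scene rest 0.1 119 c 551 -181 size [19. 20.] ang 10.6 zmed 135.7
[ 0.54  -0.191  0.1  ] [ 0.56  -0.17   0.161]
scene rest 0.068 278 c 544 -183 size [158.  27.] ang 11.5 zmed 73.4
[ 0.465 -0.208  0.068] [ 0.62  -0.156  0.1  ]
scene rest 0.05 110 c 528 -169 size [185.  56.] ang 26.5 zmed 62.6
[ 0.446 -0.235  0.05 ] [ 0.62  -0.145  0.068]
tray 2482 c 558 264 size [205. 441.] ang 16.1 zmed 38.5
rimdark 906 c 578 198 size [189. 284.] ang 12.9 zmed 40.0
cube [0.523 0.239 0.066] 99
cube [0.611 0.264 0.066] 115
cube [0.631 0.06  0.041] 23
cube [0.479 0.231 0.036] 11
cube [0.457 0.313 0.042] 15
cube [0.53  0.247 0.036] 34
cube [0.441 0.437 0.036] 174
cube [0.512 0.292 0.037] 91
cube [0.564 0.25  0.036] 69
cube [0.555 0.305 0.037] 97
cube [0.619 0.26  0.035] 31
cube [0.6   0.311 0.037] 106
jar 110 c 692 -98 size [188.  38.] ang 43.6 zmed 84.5
bowl 76 c 456 -475 size [48. 85.] ang 89.5 zmed 24.6
```

Run:
```python
from h import *
for n in('top','scene'):
    W=np.load(n+'W.npy'); I=np.load(n+'I.npy').astype(int); P=W.reshape(-1,3); C=I.reshape(-1,3).sum(1)
    x,y,z=P.T
    m=(x>.4)&(x<.7)&(y>.05)&(y<.37)&(z>.034)&(z<.046)&(C<220)
    (c,s,a)=cv2.minAreaRect((P[m,:2]*1000).astype(np.float32)); print(n,'tray',m.sum(),c,s,a)
    th=np.deg2rad(a if a<45 else a-90); 
    m=(x>.44)&(x<.63)&(y>-.23)&(y<-.14)&(z>.068)&(z<.08)&(C<200)
    Q=P[m,:2]; vx,vy,cx,cy=cv2.fitLine((Q*1000).astype(np.float32),cv2.DIST_HUBER,0,.01,.01).ravel(); print('bar',m.sum(),np.degrees(np.arctan2(vy,vx)),cx,cy,Q.min(0),Q.max(0))
    m=(x>.53)&(x<.57)&(y>-.2)&(y<-.16)&(z>.15)&(z<.165); print('handle top',m.sum(),P[m].mean(0), P[m,2].max())
    R=(x>.43)&(x<.64)&(y>-.25)&(y<-.12)&(z>.055)&(z<.068)
    (c,s,a)=cv2.minAreaRect((P[R,:2]*1000).astype(np.float32)); print('blocks',c,s,a)
    for nm,m in(('jar',(x>.55)&(x<.75)&(y>-.12)&(y<.03)&(z>.06)&(z<.1)),):
        print(nm,P[m].min(0),P[m].max(0))
```

```text
top tray 838 (575.982177734375, 193.40585327148438) (190.0518341064453, 289.7857360839844) 13.052959442138672
bar 338 9.937099 546.60486 -182.17886 [ 0.46522946 -0.20681223] [ 0.62730043 -0.15665493]
handle top 37 [ 0.54839482 -0.18244737  0.15602946] 0.16172913102339212
blocks (545.963134765625, -189.72256469726562) (194.822509765625, 60.0447998046875) 9.958710670471191
jar [ 0.72930468 -0.07440205  0.06011877] [ 0.74995048 -0.02649557  0.09231846]
scene tray 931 (577.0870971679688, 197.56967163085938) (191.01040649414062, 287.39300537109375) 13.418203353881836
bar 235 11.296375 551.35895 -176.84206 [ 0.46459863 -0.20361952] [ 0.62983303 -0.15418172]
handle top 34 [ 0.55216891 -0.18061621  0.15702024] 0.1614278396215031
blocks (545.66455078125, -188.67898559570312) (197.81918334960938, 60.587852478027344) 10.067849159240723
jar [ 0.73217837 -0.07066978  0.06088036] [ 0.74983831 -0.02491037  0.08957709]
```

Emit:
jog_arm(deltas=[{"delta_pos":[0.746,-0.222,0],"yaw":0.243,"fingers":1},{"delta_pos":[0.746,-0.222,0],"yaw":0.243,"fingers":1},{"delta_pos":[0.746,-0.222,0],"yaw":0.243,"fingers":1},{"delta_pos":[0.746,-0.222,0],"yaw":0.243,"fingers":1},{"delta_pos":[0.746,-0.222,0],"yaw":0.243,"fingers":1},{"delta_pos":[0.746,-0.222,0],"yaw":0.243,"fingers":1}])

```text
clock: 0.7
eef_pos: [0.3671, -0.3216, 0.2308]
tool_rot: [0.996, 0.091, 0.0, -0.001]
ft_force: [-0.5, -0.2, 0.4]
grip_width: 0.0855
grasp_force: 0.0
```

Emit:
jog_arm(deltas=[{"delta_pos":[0.679,-0.351,0],"yaw":0,"fingers":1},{"delta_pos":[0.679,-0.351,0],"yaw":0,"fingers":1},{"delta_pos":[0.679,-0.351,0],"yaw":0,"fingers":1},{"delta_pos":[0.679,-0.351,0],"yaw":0,"fingers":1},{"delta_pos":[0.679,-0.351,0],"yaw":0,"fingers":1},{"delta_pos":[0.679,-0.351,0],"yaw":0,"fingers":1},{"delta_pos":[0.679,-0.351,0],"yaw":0,"fingers":1}])

```text
clock: 1.4
eef_pos: [0.5457, -0.1857, 0.2304]
tool_rot: [0.996, 0.088, -0.001, -0.0]
ft_force: [-0.1, 0.2, 0.3]
grip_width: 0.0853
grasp_force: 0.0
```

```bash
cat >> h.py <<'E'
def st():
    o=bot.get_obs(); q=o['tool_rot']; a=np.degrees(2*np.arctan2(q[1],q[0])); print('t',round(o['clock'],2),'p',np.round(o['eef_pos'],4),'yaw',round((a+180)%360-180,2),'w',round(o['grip_width'],4)); return np.array(o['eef_pos']),a
def go(x,y,z,yaw=None):
    p,a=st(); t=np.radians(a); d=np.array([x,y,z])-p
    print('delta',np.round(np.array([d[0]*np.cos(t)+d[1]*np.sin(t),d[0]*np.sin(t)-d[1]*np.cos(t),-d[2]])/.3,3),'yaw',None if yaw is None else round(((a-yaw+180)%360-180)/45,3))
E
python3 -c "
from h import *
go(.549,-.182,.100,10.)"
```

```text
t 1.4 p [ 0.5457 -0.1857  0.2304] yaw 10.06 w 0.0853
delta [ 0.013 -0.01   0.435] yaw 0.001
```

Emit:
jog_arm(deltas=[{"delta_pos":[0.013,-0.01,0.15],"yaw":0,"fingers":1},{"delta_pos":[0.013,-0.01,0.29],"yaw":0,"fingers":1},{"delta_pos":[0.013,-0.01,0.4],"yaw":0,"fingers":1},{"delta_pos":[0.013,-0.01,0.435],"yaw":0,"fingers":1},{"delta_pos":[0.013,-0.01,0.435],"yaw":0,"fingers":0},{"delta_pos":[0.013,-0.01,0.435],"yaw":0,"fingers":0},{"delta_pos":[0.013,-0.01,0.435],"yaw":0,"fingers":0},{"delta_pos":[0.013,-0.01,0.435],"yaw":0,"fingers":0},{"delta_pos":[0.013,-0.01,0.435],"yaw":0,"fingers":0},{"delta_pos":[0.013,-0.01,0.435],"yaw":0,"fingers":0},{"delta_pos":[0.013,-0.01,0.435],"yaw":0,"fingers":0},{"delta_pos":[0.013,-0.01,0.435],"yaw":0,"fingers":0}])

```text
clock: 2.6
eef_pos: [0.5506, -0.1821, 0.1025]
tool_rot: [0.996, 0.087, 0.001, 0.001]
ft_force: [-0.5, 0.5, 6.7]
grip_width: 0.0174
grasp_force: 58.8
```

```bash
python3 -c "
from h import *
st();print(bot.get_obs()['grasp_force'],bot.get_obs()['ft_force'])"
```

```text
t 2.6 p [ 0.5506 -0.1821  0.1025] yaw 10.04 w 0.0174
58.815380930900574 [-0.45203231  0.51669457  6.67827017]
```

Emit:
jog_arm(deltas=[{"delta_pos":[0,0,-0.08],"yaw":0,"fingers":0},{"delta_pos":[0,0,-0.2],"yaw":0,"fingers":0},{"delta_pos":[0,0,-0.34],"yaw":0,"fingers":0},{"delta_pos":[0,0,-0.45],"yaw":0,"fingers":0},{"delta_pos":[0,0,-0.45],"yaw":0,"fingers":0},{"delta_pos":[0,0,-0.45],"yaw":0,"fingers":0}])

```text
clock: 3.2
eef_pos: [0.5499, -0.1819, 0.2363]
tool_rot: [0.996, 0.087, 0.001, 0.0]
ft_force: [-0.6, -0.0, -1.5]
grip_width: 0.0171
grasp_force: 58.8
```

```bash
cat >> h.py <<'E'
TC=np.array([.5765,.1955]); TY=13.2
def tr(x,y): t=np.radians(TY); return TC+np.array([x*np.cos(t)-y*np.sin(t),x*np.sin(t)+y*np.cos(t)])
def un(p): t=np.radians(TY); d=np.array(p)[...,:2]-TC; return np.stack([d[...,0]*np.cos(t)+d[...,1]*np.sin(t),-d[...,0]*np.sin(t)+d[...,1]*np.cos(t)],-1)
E
python3 -c "
from h import *
c=cam('scene'); W=cloud(c); m=(W[...,0]>.44)&(W[...,0]<.66)&(W[...,1]>-.3)&(W[...,1]<-.1)&(W[...,2]>.1)
P=W[m]; print(P.min(0),P.max(0),np.isnan(P).sum()); save(c,'lift.png')
x,y=tr(0,.082); print(x,y); go(x,y,.235,13.2)"
```

```text
[ 0.46311696 -0.24174162  0.14109419] [ 0.63424622 -0.11767981  0.58591794] 0
0.5577752286509262 0.27533347003559916
t 3.25 p [ 0.549  -0.1816  0.2348] yaw 10.03 w 0.0175
delta [ 2.940e-01 -1.495e+00 -1.000e-03] yaw -0.07
```

View pics/lift.png

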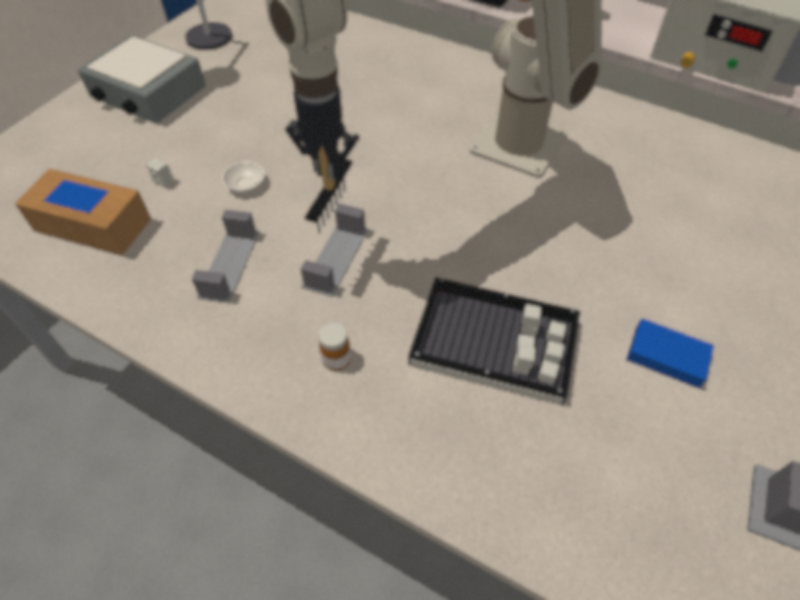

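The rake is held upright in the fingers at about (330,185), clear of the rest, and the cubes are as they were.

Emit:
jog_arm(deltas=[{"delta_pos":[0.02,-0.1,0],"yaw":-0.07,"fingers":0},{"delta_pos":[0.05,-0.25,0],"yaw":-0.07,"fingers":0},{"delta_pos":[0.08,-0.4,0],"yaw":-0.07,"fingers":0},{"delta_pos":[0.11,-0.55,0],"yaw":-0.07,"fingers":0},{"delta_pos":[0.14,-0.7,0],"yaw":-0.07,"fingers":0},{"delta_pos":[0.15,-0.75,0],"yaw":-0.07,"fingers":0}])

```text
clock: 3.85
eef_pos: [0.5532, 0.0515, 0.2333]
tool_rot: [0.993, 0.117, -0.002, -0.001]
ft_force: [0.6, -0.3, -1.6]
grip_width: 0.0171
grasp_force: 59.0
```

```bash
python3 -c "
from h import *
x,y=tr(0,.082); go(x,y,.235,13.2)"
```

```text
t 3.85 p [0.5532 0.0515 0.2333] yaw 13.45 w 0.0171
delta [ 0.188 -0.722 -0.006] yaw 0.006
```

Emit:
jog_arm(deltas=[{"delta_pos":[0.04,-0.14,0],"yaw":0,"fingers":0},{"delta_pos":[0.08,-0.29,0],"yaw":0,"fingers":0},{"delta_pos":[0.12,-0.44,0],"yaw":0,"fingers":0},{"delta_pos":[0.16,-0.58,0],"yaw":0,"fingers":0},{"delta_pos":[0.188,-0.69,0],"yaw":0,"fingers":0},{"delta_pos":[0.188,-0.722,0],"yaw":0,"fingers":0},{"delta_pos":[0.188,-0.722,0],"yaw":0,"fingers":0}])

```text
clock: 4.55
eef_pos: [0.5822, 0.1982, 0.2347]
tool_rot: [0.988, 0.155, -0.005, -0.018]
ft_force: [-0.5, -0.7, -0.5]
grip_width: 0.0168
grasp_force: 59.1
```

```bash
python3 -c "
from h import *
x,y=tr(0,.082); go(x,y,.1405,13.2); c=cam('top'); save(c,'t1.png'); W=cloud(c)
c=cam('scene'); V=cloud(c)
for n,w in(('top',W),('scene',V)):
    P=w.reshape(-1,3); u=un(P); m=(abs(u[:,0])<.095)&(abs(u[:,1]-.08)<.04)&(P[:,2]>.17)&(P[:,2]<.21); 
    (c2,s,a)=cv2.minAreaRect((u[m]*1000).astype(np.float32)); print(n,m.sum(),c2,s,a,np.percentile(P[m,2],[5,50,95]), np.median(u[m],0))
"
```

```text
t 4.55 p [0.5822 0.1982 0.2347] yaw 17.8 w 0.0168
delta [ 0.001 -0.27   0.314] yaw 0.102Traceback (most recent call last):
  File "<string>", line 7, in <module>
    (c2,s,a)=cv2.minAreaRect((u[m]*1000).astype(np.float32)); print(n,m.sum(),c2,s,a,np.percentile(P[m,2],[5,50,95]), np.median(u[m],0))
                                                                                     ~~~~~~~~~~~~~^^^^^^^^^^^^^^^^^^
    return _quantile_unchecked(
        a, q, axis, out, overwrite_input, method, keepdims, weights)
    return _ureduce(a,
                    func=_quantile_ureduce_func,
    ...<5 lines>...
                    overwrite_input=overwrite_input,
                    method=method)
    r = func(a, **kwargs)
    result = _quantile(arr,
                       quantiles=q,
    ...<2 lines>...
                       out=out,
                       weights=wgt)
    slices_having_nans = np.isnan(arr[-1, ...])
                                  ~~~^^^^^^^^^
IndexError: index -1 is out of bounds for axis 0 with size 0
```

```bash
python3 -c "
from h import *
o=bot.get_obs(); print(np.round(o['joint_pos'],3),np.round(o['joint_vel'],3)); go(*tr(0,.082),.235,13.2)"
```

```text
[0.309 0.477 0.357 1.453 0.037 3.141] [-0.007 -0.014 -0.007 -0.    -0.004  0.001]
t 4.65 p [0.5822 0.1981 0.2354] yaw 17.79 w 0.0176
delta [ 0.001 -0.27   0.001] yaw 0.102
```

View pics/t1.png

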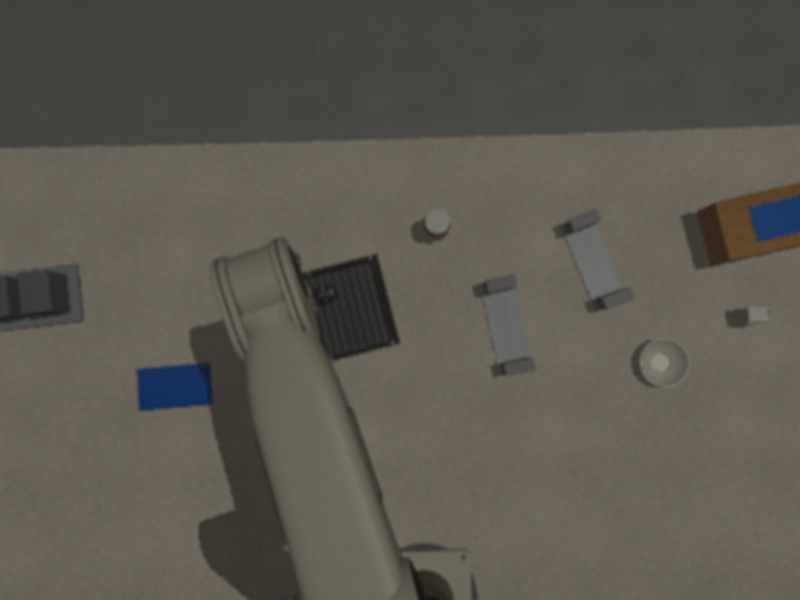

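The top view shows the arm over the tray at (255,290) with the left half hidden. Joint 6 has hit its limit, so I'll turn the tool half round; the rake is symmetric.

Emit:
jog_arm(deltas=[{"delta_pos":[0,0,0],"yaw":-0.19,"fingers":0},{"delta_pos":[0,0,0],"yaw":-0.38,"fingers":0},{"delta_pos":[0,0,0],"yaw":-0.57,"fingers":0},{"delta_pos":[0,0,0],"yaw":-0.76,"fingers":0},{"delta_pos":[0,0,0],"yaw":-0.95,"fingers":0},{"delta_pos":[0,0,0],"yaw":-1,"fingers":0}])

```text
clock: 5.25
eef_pos: [0.5821, 0.1975, 0.2361]
tool_rot: [0.853, 0.522, 0.004, -0.018]
ft_force: [-0.1, 0.2, -1.0]
grip_width: 0.0173
grasp_force: 59.0
```

```bash
python3 -c "
from h import *
o=bot.get_obs(); print(np.round(o['joint_pos'],3),o['tool_rot']); go(*tr(0,.082),.235,193.2)"
```

```text
[0.309 0.475 0.356 1.453 0.037 2.352] [ 0.85278869  0.52192231  0.00370109 -0.01829894]
t 5.25 p [0.5821 0.1975 0.2361] yaw 62.93 w 0.0173
delta [ 0.194 -0.19   0.004] yaw -2.895
```

Emit:
jog_arm(deltas=[{"delta_pos":[0,0,0],"yaw":-0.19,"fingers":0},{"delta_pos":[0,0,0],"yaw":-0.38,"fingers":0},{"delta_pos":[0,0,0],"yaw":-0.57,"fingers":0},{"delta_pos":[0,0,0],"yaw":-0.76,"fingers":0},{"delta_pos":[0,0,0],"yaw":-0.95,"fingers":0},{"delta_pos":[0,0,0],"yaw":-1,"fingers":0}])

```text
clock: 5.85
eef_pos: [0.5821, 0.1975, 0.2361]
tool_rot: [0.588, 0.809, 0.01, -0.015]
ft_force: [0.9, 0.6, -1.8]
grip_width: 0.0174
grasp_force: 59.0
```

Emit:
jog_arm(deltas=[{"delta_pos":[0,0,0],"yaw":-0.19,"fingers":0},{"delta_pos":[0,0,0],"yaw":-0.38,"fingers":0},{"delta_pos":[0,0,0],"yaw":-0.57,"fingers":0},{"delta_pos":[0,0,0],"yaw":-0.76,"fingers":0},{"delta_pos":[0,0,0],"yaw":-0.95,"fingers":0},{"delta_pos":[0,0,0],"yaw":-1,"fingers":0}])

```text
clock: 6.45
eef_pos: [0.5821, 0.1975, 0.2361]
tool_rot: [0.234, 0.972, 0.016, -0.01]
ft_force: [0.2, -0.8, -1.0]
grip_width: 0.0175
grasp_force: 59.0
```

```bash
cat >> h.py <<'E'
from scipy.spatial.transform import Rotation as Ro
L=.0955
def tip(x,y,z,yaw=None):
    """delta taking the rake's tips to a tray-frame x,y and world z"""
    o=bot.get_obs(); R=Ro.from_quat(o['tool_rot']).as_matrix(); p=np.array(o['eef_pos']); q=p+R[:,2]*L
    a=np.degrees(np.arctan2(R[1,0],R[0,0])); 
    d=np.append(tr(x,y),z)-q
    print('t',round(o['clock'],2),'tcp',np.round(p,4),'tip tray',np.round(un(q),4),'z',round(q[2],4),'yaw',round(a,2),'toolz',np.round(R[:,2],3),'F',np.round(o['ft_force'],1))
    print('delta',np.round(R.T@d/.3,3),'yaw',None if yaw is None else round(((a-yaw+180)%360-180)/45,3))
E
python3 -c "
from h import *
o=bot.get_obs(); print(np.round(o['joint_pos'],3)); tip(0,.082,.14,193.2)"
```

```text
[0.309 0.475 0.356 1.453 0.037 0.781]
t 6.45 tcp [0.5821 0.1975 0.2361] tip tray [0.0055 0.0042] z 0.1407 yaw 152.95 toolz [-0.013  0.035 -0.999] F [ 0.2 -0.8 -1. ]
delta [0.181 0.186 0.012] yaw -0.894
```

Emit:
jog_arm(deltas=[{"delta_pos":[0.04,0.04,0],"yaw":-0.19,"fingers":0},{"delta_pos":[0.1,0.1,0],"yaw":-0.38,"fingers":0},{"delta_pos":[0.15,0.15,0],"yaw":-0.57,"fingers":0},{"delta_pos":[0.18,0.19,0],"yaw":-0.76,"fingers":0},{"delta_pos":[0.2,0.205,0],"yaw":-0.894,"fingers":0},{"delta_pos":[0.2,0.205,0],"yaw":-0.894,"fingers":0},{"delta_pos":[0.2,0.205,0],"yaw":-0.894,"fingers":0}])

```text
clock: 7.15
eef_pos: [0.557, 0.2798, 0.2392]
tool_rot: [-0.112, 0.994, 0.018, -0.004]
ft_force: [0.9, -0.4, -1.6]
grip_width: 0.0172
grasp_force: 59.1
```

```bash
python3 -c "
from h import *
tip(0,.092,.045,193.2)
c=cam('scene'); save(c,'s2.png'); V=cloud(c); P=V.reshape(-1,3); u=un(P)
for lo,hi in((.03,.045),(.055,.075)):
    I=c['image'].astype(int).sum(2); M=((abs(u[:,0])<.085)&(abs(u[:,1])<.135)&(P[:,2]>lo)&(P[:,2]<hi)).reshape(I.shape)&(I>250)
    k,l,s,_=cv2.connectedComponentsWithStats(M.astype(np.uint8),connectivity=4)
    for i in range(1,k):
        if s[i,4]>12: q=u[(l==i).ravel()]; print(lo,s[i,4],np.round(q.min(0),3),np.round(q.max(0),3))
m=(P[:,2]>.19)&(P[:,2]<.21)&(abs(u[:,0])<.1)&(abs(u[:,1]-.09)<.05)&(c['image'].reshape(-1,3).sum(1)<200)
q=u[m]; print('bar',m.sum(),q.min(0),q.max(0),np.percentile(P[m,2],[10,50,90]))
"
```

```text
t 7.15 tcp [0.557  0.2798 0.2392] tip tray [-0.0001  0.0901] z 0.1438 yaw -167.11 toolz [-0.013  0.035 -0.999] F [ 0.9 -0.4 -1.6]
delta [-0.002 -0.006  0.329] yaw -0.007
0.03 34 [-0.04   0.042] [-0.031  0.073]
0.03 72 [-0.013  0.042] [0.016 0.071]
0.03 15 [-0.032  0.107] [-0.027  0.122]
0.03 101 [-0.014  0.096] [0.02  0.126]
0.03 30 [0.03  0.043] [0.06  0.073]
0.03 109 [0.032 0.092] [0.065 0.123]
0.055 106 [-0.062  0.04 ] [-0.031  0.071]
0.055 122 [0.031 0.045] [0.062 0.076]
bar 151 [0.00822206 0.07624332] [0.08776664 0.10026911] [0.20691513 0.20900257 0.20987472]
```

View pics/s2.png

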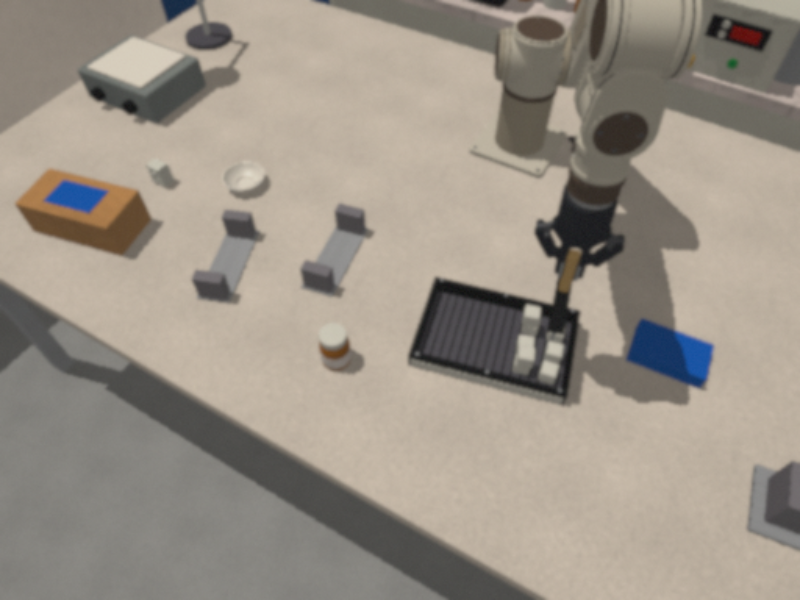

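The scene view shows the rake hanging over the gap between the two rows at about (558,325), with nothing disturbed. The measured bar sits at y about 88 mm in the tray frame, as intended. First I'll lower behind the top cubes and pull them off.

Emit:
jog_arm(deltas=[{"delta_pos":[-0.002,0,0.12],"yaw":-0.007,"fingers":0},{"delta_pos":[-0.002,0,0.25],"yaw":-0.007,"fingers":0},{"delta_pos":[-0.002,0,0.32],"yaw":-0.007,"fingers":0},{"delta_pos":[-0.002,0,0.335],"yaw":-0.007,"fingers":0},{"delta_pos":[-0.002,0,0.335],"yaw":-0.007,"fingers":0},{"delta_pos":[-0.002,-0.03,0.335],"yaw":-0.007,"fingers":0},{"delta_pos":[-0.002,-0.08,0.335],"yaw":-0.007,"fingers":0},{"delta_pos":[-0.002,-0.15,0.335],"yaw":-0.007,"fingers":0},{"delta_pos":[-0.002,-0.22,0.335],"yaw":-0.007,"fingers":0},{"delta_pos":[-0.002,-0.23,0.335],"yaw":-0.007,"fingers":0},{"delta_pos":[-0.002,-0.23,0.335],"yaw":-0.007,"fingers":0}])

```text
clock: 8.3
eef_pos: [0.5732, 0.2156, 0.1377]
tool_rot: [-0.115, 0.993, 0.018, -0.003]
ft_force: [-0.2, -2.0, 3.9]
grip_width: 0.0173
grasp_force: 59.6
```

```bash
cat > cubes.py <<'E'
from h import *
import sys
c=cam('scene'); V=cloud(c); P=V.reshape(-1,3); u=un(P)
I=c['image'].astype(int).sum(2)
for lo,hi in((.028,.045),(.045,.08)):
    M=((abs(u[:,0])<.09)&(abs(u[:,1])<.14)&(P[:,2]>lo)&(P[:,2]<hi)).reshape(I.shape)&(I>230)
    k,l,s,_=cv2.connectedComponentsWithStats(M.astype(np.uint8),connectivity=4)
    for i in range(1,k):
        if s[i,4]>12: f=(l==i).ravel(); q=u[f]; print(lo,s[i,4],np.round(q.min(0),3),np.round(q.max(0),3),round(float(np.median(P[f,2])),3))
if len(sys.argv)>1: cv2.imwrite('pics/'+sys.argv[1],cv2.resize(c['image'][150:310,220:420,::-1],(800,600)))
E
python3 cubes.py s3.png; python3 -c "
from h import *
tip(0,.083,.1,193.2)"
```

```text
0.028 87 [-0.063 -0.021] [-0.031  0.01 ] 0.037
0.028 31 [-0.065  0.036] [-0.034  0.046] 0.036
0.028 98 [-0.058  0.093] [-0.026  0.123] 0.037
0.028 102 [-0.014  0.041] [0.019 0.072] 0.036
0.028 109 [-0.012  0.096] [0.018 0.126] 0.036
0.028 99 [ 0.032 -0.034] [ 0.062 -0.003] 0.036
0.028 71 [0.029 0.026] [0.06  0.052] 0.037
0.028 109 [0.033 0.092] [0.064 0.123] 0.036
t 8.35 tcp [0.5731 0.2162 0.1378] tip tray [0.0013 0.0244] z 0.0423 yaw -166.73 toolz [-0.01   0.035 -0.999] F [-0.7 -2.   4.2]
delta [ 0.004  0.202 -0.185] yaw 0.002
```

View pics/s3.png

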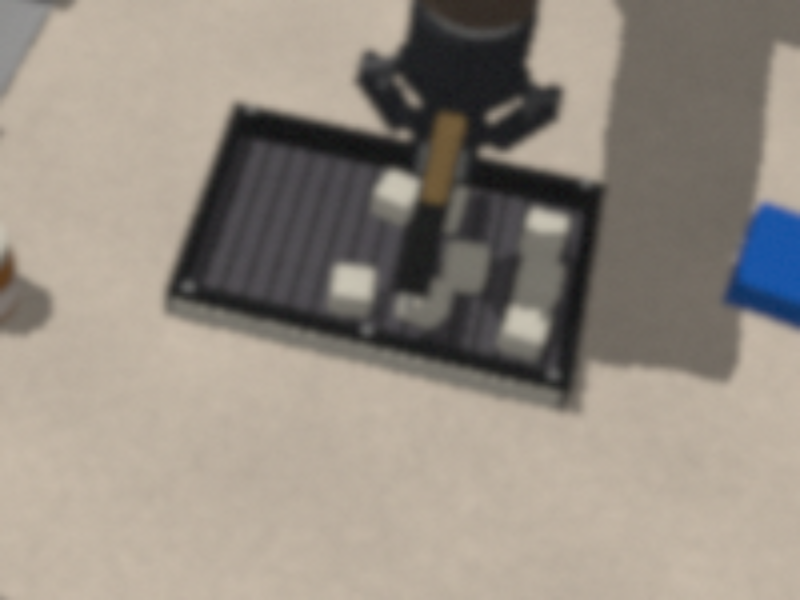

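The crop shows both top cubes lying flat on the floor at (397,195) and (352,288), with the second row just behind the rake and the end row untouched. Next I'll lift and move behind the second row.

Emit:
jog_arm(deltas=[{"delta_pos":[0,0,-0.06],"yaw":0,"fingers":0},{"delta_pos":[0,0.02,-0.09],"yaw":0,"fingers":0},{"delta_pos":[0,0.1,-0.09],"yaw":0,"fingers":0},{"delta_pos":[0.002,0.18,-0.09],"yaw":0,"fingers":0},{"delta_pos":[0.002,0.196,-0.09],"yaw":0,"fingers":0},{"delta_pos":[0.002,0.196,-0.09],"yaw":0,"fingers":0},{"delta_pos":[0.002,0.196,-0.09],"yaw":0,"fingers":0}])

```text
clock: 9.05
eef_pos: [0.5579, 0.2734, 0.1651]
tool_rot: [-0.117, 0.993, 0.018, -0.004]
ft_force: [0.3, 0.3, -1.6]
grip_width: 0.0174
grasp_force: 59.0
```

```bash
python3 cubes.py; python3 -c "
from h import *
tip(0,.081,.012,193.2)"
```

```text
0.028 93 [-0.064 -0.021] [-0.031  0.013] 0.036
0.028 93 [-0.066  0.016] [-0.034  0.046] 0.037
0.028 60 [-0.058  0.105] [-0.026  0.124] 0.036
0.028 105 [-0.015  0.041] [0.018 0.072] 0.037
0.028 72 [-0.011  0.105] [0.019 0.126] 0.037
0.028 100 [ 0.03  -0.034] [ 0.064 -0.003] 0.036
0.028 102 [0.027 0.013] [0.059 0.043] 0.036
0.028 110 [0.034 0.093] [0.064 0.123] 0.036
t 9.1 tcp [0.558  0.2729 0.1651] tip tray [-0.0008  0.0831] z 0.0696 yaw -166.63 toolz [-0.013  0.035 -0.999] F [-0.  -0.7 -1.5]
delta [-0.004 -0.014  0.192] yaw 0.004
```

Emit:
jog_arm(deltas=[{"delta_pos":[-0.004,-0.014,0.08],"yaw":0,"fingers":0},{"delta_pos":[-0.004,-0.014,0.16],"yaw":0,"fingers":0},{"delta_pos":[-0.004,-0.014,0.192],"yaw":0,"fingers":0},{"delta_pos":[-0.004,-0.014,0.192],"yaw":0,"fingers":0},{"delta_pos":[-0.004,-0.03,0.192],"yaw":0,"fingers":0},{"delta_pos":[-0.004,-0.06,0.192],"yaw":0,"fingers":0},{"delta_pos":[-0.004,-0.095,0.192],"yaw":0,"fingers":0},{"delta_pos":[-0.004,-0.13,0.192],"yaw":0,"fingers":0},{"delta_pos":[-0.004,-0.165,0.192],"yaw":0,"fingers":0},{"delta_pos":[-0.004,-0.2,0.192],"yaw":0,"fingers":0},{"delta_pos":[-0.004,-0.22,0.192],"yaw":0,"fingers":0},{"delta_pos":[-0.004,-0.22,0.192],"yaw":0,"fingers":0}])

```text
clock: 10.3
eef_pos: [0.574, 0.2101, 0.1051]
tool_rot: [-0.116, 0.993, 0.018, -0.004]
ft_force: [0.2, 0.1, -1.3]
grip_width: 0.0175
grasp_force: 59.1
```

```bash
python3 cubes.py; python3 -c "
from h import *
tip(0,-.0075,.012,193.2)"
```

```text
0.028 129 [-0.06  -0.046] [-0.027  0.003] 0.036
0.028 97 [-0.058  0.094] [-0.027  0.124] 0.036
0.028 64 [-0.013 -0.016] [0.016 0.004] 0.037
0.028 104 [-0.014  0.096] [0.018 0.126] 0.036
0.028 170 [ 0.029 -0.046] [0.064 0.004] 0.036
0.028 111 [0.033 0.092] [0.063 0.122] 0.036
t 10.35 tcp [0.5738 0.2106 0.1051] tip tray [0.0004 0.0188] z 0.0096 yaw -166.68 toolz [-0.013  0.035 -0.999] F [ 0.1 -0.4 -0.9]
delta [ 0.001 -0.087 -0.011] yaw 0.003
```

Emit:
jog_arm(deltas=[{"delta_pos":[0,-0.02,0],"yaw":0,"fingers":0},{"delta_pos":[0,-0.05,0],"yaw":0,"fingers":0},{"delta_pos":[0,-0.08,0],"yaw":0,"fingers":0},{"delta_pos":[0,-0.09,0],"yaw":0,"fingers":0},{"delta_pos":[0,-0.09,0],"yaw":0,"fingers":0},{"delta_pos":[0,-0.07,0],"yaw":0,"fingers":0},{"delta_pos":[0,-0.07,-0.1],"yaw":0,"fingers":0},{"delta_pos":[0,-0.07,-0.25],"yaw":0,"fingers":0},{"delta_pos":[0,-0.07,-0.4],"yaw":0,"fingers":0},{"delta_pos":[0,-0.07,-0.45],"yaw":0,"fingers":0},{"delta_pos":[0,-0.07,-0.45],"yaw":0,"fingers":0}])

```text
clock: 11.45
eef_pos: [0.582, 0.1872, 0.2431]
tool_rot: [-0.117, 0.993, 0.019, -0.001]
ft_force: [0.7, 0.3, -2.0]
grip_width: 0.0174
grasp_force: 59.1
```

```bash
python3 cubes.py s4.png; python3 -c "
from h import *
tip(0,-.0075,.012,193.2); go(.549,-.183,.236,190)"
```

```text
0.028 146 [-0.066 -0.072] [-0.028 -0.023] 0.036
0.028 96 [-0.017 -0.042] [ 0.015 -0.01 ] 0.036
0.028 95 [-0.058  0.094] [-0.025  0.124] 0.037
0.028 208 [ 0.029 -0.072] [ 0.066 -0.012] 0.036
0.028 107 [-0.011  0.096] [0.019 0.126] 0.037
0.028 110 [0.03  0.092] [0.064 0.123] 0.036
t 11.5 tcp [0.5808 0.1868 0.2404] tip tray [ 0.002  -0.0059] z 0.1449 yaw -166.59 toolz [-0.01   0.036 -0.999] F [ 0.4  0.3 -2. ]
delta [ 0.006 -0.022  0.443] yaw 0.005
t 11.5 p [0.5808 0.1868 0.2404] yaw -166.59 w 0.0168
delta [ 0.389 -1.175  0.015] yaw 0.076
```

View pics/s4.png

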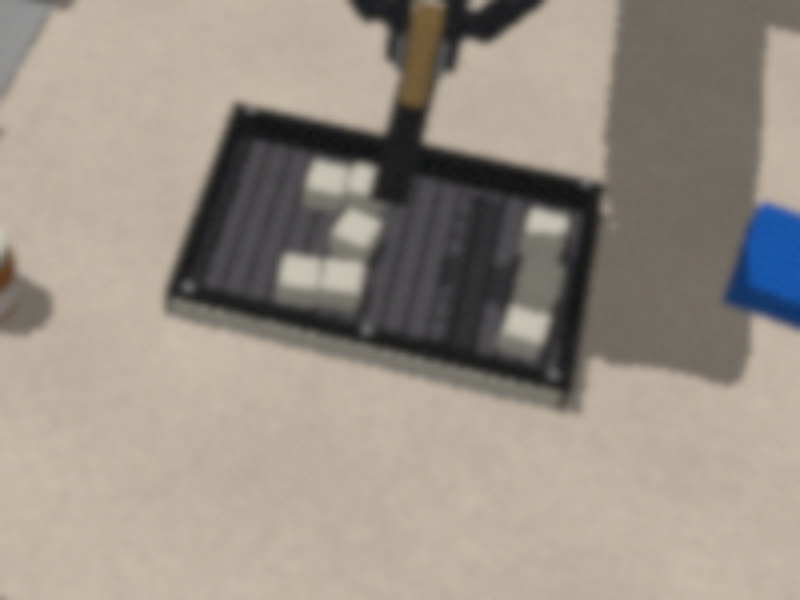

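The crop shows all eight cubes flat: two pairs at about (345,180) and (320,278), the middle cube at (356,232), and the end row at (540,275). The measured centres fill all six parts with at least 13 mm to spare, so I'll carry the rake back.

Emit:
jog_arm(deltas=[{"delta_pos":[0.03,-0.1,0],"yaw":0.076,"fingers":0},{"delta_pos":[0.08,-0.24,0],"yaw":0.076,"fingers":0},{"delta_pos":[0.13,-0.38,0],"yaw":0.076,"fingers":0},{"delta_pos":[0.17,-0.52,0],"yaw":0.076,"fingers":0},{"delta_pos":[0.22,-0.66,0],"yaw":0.076,"fingers":0},{"delta_pos":[0.26,-0.8,0],"yaw":0.076,"fingers":0},{"delta_pos":[0.3,-0.92,0],"yaw":0.076,"fingers":0},{"delta_pos":[0.33,-1,0],"yaw":0.076,"fingers":0},{"delta_pos":[0.33,-1,0],"yaw":0.076,"fingers":0}])

```text
clock: 12.4
eef_pos: [0.5513, -0.1312, 0.2254]
tool_rot: [-0.084, 0.996, 0.018, -0.008]
ft_force: [0.4, 0.7, -0.6]
grip_width: 0.0171
grasp_force: 59.2
```

```bash
python3 -c "
from h import *
go(.549,-.186,.240,190)"
```

```text
t 12.4 p [ 0.5513 -0.1312  0.2254] yaw -170.33 w 0.0171
delta [ 0.038 -0.179 -0.049] yaw -0.007
```

Emit:
jog_arm(deltas=[{"delta_pos":[0.02,-0.08,0],"yaw":-0.007,"fingers":0},{"delta_pos":[0.038,-0.15,0],"yaw":-0.007,"fingers":0},{"delta_pos":[0.038,-0.179,0],"yaw":-0.007,"fingers":0},{"delta_pos":[0.038,-0.179,0],"yaw":-0.007,"fingers":0},{"delta_pos":[0.038,-0.179,0],"yaw":-0.007,"fingers":0}])

```text
clock: 12.9
eef_pos: [0.5512, -0.1819, 0.2257]
tool_rot: [-0.09, 0.996, 0.019, -0.006]
ft_force: [0.2, 0.1, -1.3]
grip_width: 0.017
grasp_force: 59.0
```

```bash
python3 -c "
from h import *
tip(0,0,.1)
c=cam('scene'); V=cloud(c); P=V.reshape(-1,3); m=(P[:,0]>.4)&(P[:,0]<.66)&(P[:,1]>-.26)&(P[:,1]<-.12)&(P[:,2]>.18)&(P[:,2]<.205)&(c['image'].reshape(-1,3).sum(1)<200)
z=P[m,2]; top=np.percentile(z,90); m2=m&(abs(P[:,2]-top)<.006); q=P[m2]
print(m2.sum(),top,cv2.minAreaRect((q[:,:2]*1000).astype(np.float32)))
o=bot.get_obs(); R=Ro.from_quat(o['tool_rot']).as_matrix(); p=np.array(o['eef_pos'])
for d in(.102,):
    t=np.array([.5495,-.1855,d]); print(np.round(R.T@(t-p)/.3,3))
"
```

```text
t 12.9 tcp [ 0.5512 -0.1819  0.2257] tip tray [-0.1114 -0.358 ] z 0.1303 yaw -169.68 toolz [-0.015  0.037 -0.999] F [ 0.2  0.1 -1.3]
delta [-0.312  1.206  0.145] yaw None
231 0.19866647481512867 ((555.6436767578125, -177.6302490234375), (165.6490020751953, 20.160274505615234), 11.185419082641602)
[ 0.005 -0.027  0.413]
```

Emit:
jog_arm(deltas=[{"delta_pos":[0.01,-0.02,0.1],"yaw":0,"fingers":0},{"delta_pos":[0.01,-0.024,0.22],"yaw":0,"fingers":0},{"delta_pos":[0.01,-0.024,0.31],"yaw":0,"fingers":0},{"delta_pos":[0.01,-0.024,0.36],"yaw":0,"fingers":0},{"delta_pos":[0.01,-0.024,0.385],"yaw":0,"fingers":0},{"delta_pos":[0.01,-0.024,0.4],"yaw":0,"fingers":0},{"delta_pos":[0.01,-0.024,0.405],"yaw":0,"fingers":0},{"delta_pos":[0.01,-0.024,0.405],"yaw":0,"fingers":0}])

```text
clock: 13.75
eef_pos: [0.5488, -0.1864, 0.1058]
tool_rot: [-0.09, 0.996, 0.018, -0.004]
ft_force: [-0.3, -0.6, -1.6]
grip_width: 0.0171
grasp_force: 59.0
```

```bash
python3 -c "
from h import *
tip(0,0,.007)
c=cam('scene'); cv2.imwrite('pics/s5.png',cv2.resize(c['image'][110:230,160:320,::-1],(800,600)))
"
```

```text
t 13.75 tcp [ 0.5488 -0.1864  0.1058] tip tray [-0.1145 -0.362 ] z 0.0104 yaw -169.7 toolz [-0.011  0.035 -0.999] F [-0.3 -0.6 -1.6]
delta [-0.32   1.223  0.054] yaw None
```

View pics/s5.png

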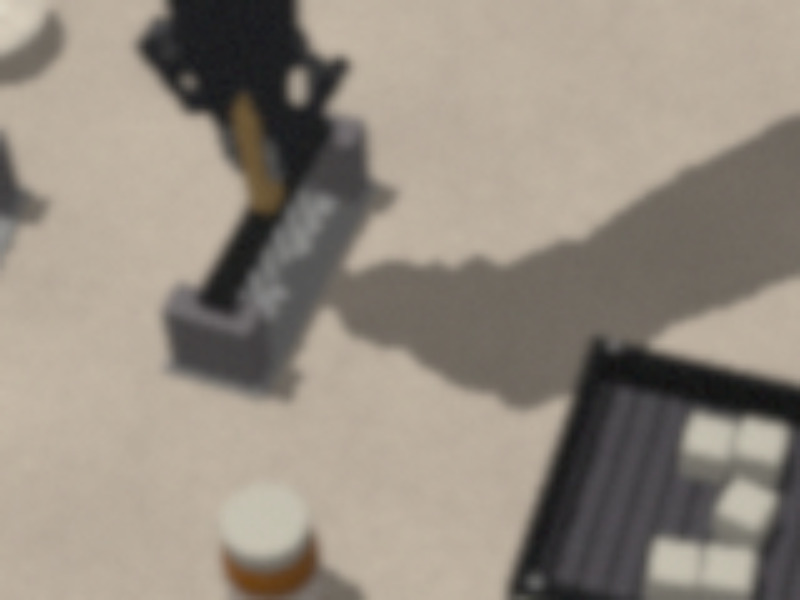

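The crop shows the rake's bar over both blocks of the rest, from (215,290) to (325,150), just short of contact. I'll lower it the last few millimetres and release.

Emit:
jog_arm(deltas=[{"delta_pos":[0,0,0.006],"yaw":0,"fingers":0},{"delta_pos":[0,0,0.012],"yaw":0,"fingers":0},{"delta_pos":[0,0,0.012],"yaw":0,"fingers":0}])

```text
clock: 14.1
eef_pos: [0.5486, -0.1866, 0.1028]
tool_rot: [-0.089, 0.996, 0.018, -0.004]
ft_force: [-1.2, 1.1, 4.2]
grip_width: 0.0172
grasp_force: 59.9
```

Emit:
jog_arm(deltas=[{"delta_pos":[0,0,0],"yaw":0,"fingers":0.3},{"delta_pos":[0,0,0],"yaw":0,"fingers":0.6},{"delta_pos":[0,0,0],"yaw":0,"fingers":1},{"delta_pos":[0,0,0],"yaw":0,"fingers":1},{"delta_pos":[0,0,0],"yaw":0,"fingers":1},{"delta_pos":[0,0,0],"yaw":0,"fingers":1},{"delta_pos":[0,0,0],"yaw":0,"fingers":1},{"delta_pos":[0,0,0],"yaw":0,"fingers":1}])

```text
clock: 14.9
eef_pos: [0.548, -0.1863, 0.1013]
tool_rot: [-0.089, 0.996, 0.018, -0.005]
ft_force: [-0.1, -0.7, 0.2]
grip_width: 0.0852
grasp_force: 0.0
```

Emit:
jog_arm(deltas=[{"delta_pos":[0,0,-0.05],"yaw":0,"fingers":1},{"delta_pos":[0,0,-0.15],"yaw":0,"fingers":1},{"delta_pos":[0,0,-0.3],"yaw":0,"fingers":1},{"delta_pos":[0,0,-0.45],"yaw":0,"fingers":1},{"delta_pos":[-0.1,0,-0.5],"yaw":0,"fingers":1},{"delta_pos":[0.2,0,-0.5],"yaw":0,"fingers":1},{"delta_pos":[0.4,0,-0.5],"yaw":0,"fingers":1},{"delta_pos":[0.5,0,-0.5],"yaw":0,"fingers":1},{"delta_pos":[0.5,0,-0.5],"yaw":0,"fingers":1}])

```text
clock: 15.8
eef_pos: [0.3994, -0.2184, 0.252]
tool_rot: [-0.089, 0.996, 0.018, -0.006]
ft_force: [0.2, -0.5, 0.7]
grip_width: 0.0859
grasp_force: 0.0
```

```bash
python3 cubes.py; python3 -c "
from h import *
st()
for n in('top','scene'):
    c=cam(n); save(c,n+'9.png'); W=cloud(c); I=c['image'].astype(int); P=W.reshape(-1,3); C=I.reshape(-1,3).sum(1); x,y,z=P.T
    m=(x>.44)&(x<.64)&(y>-.23)&(y<-.14)&(z>.068)&(z<.08)&(C<200)
    Q=P[m,:2]; vx,vy,cx,cy=cv2.fitLine((Q*1000).astype(np.float32),cv2.DIST_HUBER,0,.01,.01).ravel(); print('bar',m.sum(),np.degrees(np.arctan2(vy,vx)),cx,cy,np.median(P[m,2]),Q.min(0),Q.max(0))
    m=(x>.52)&(x<.58)&(y>-.22)&(y<-.15)&(z>.15)&(z<.165); print('handle top',m.sum(),P[m].mean(0),P[m,2].max())
"
```

```text
0.028 180 [-0.063 -0.072] [-0.027 -0.013] 0.037
0.028 94 [-0.018 -0.042] [ 0.014 -0.01 ] 0.036
0.028 97 [-0.059  0.094] [-0.027  0.124] 0.037
0.028 205 [ 0.029 -0.072] [ 0.065 -0.012] 0.036
0.028 106 [-0.012  0.096] [0.018 0.127] 0.036
0.028 111 [0.033 0.092] [0.064 0.123] 0.037
t 15.85 p [ 0.396  -0.2186  0.2524] yaw -169.91 w 0.0854
bar 350 10.154068 550.6657 -184.40178 0.07231074270699336 [ 0.46530367 -0.20953309] [ 0.63350405 -0.16008929]
handle top 38 [ 0.55045102 -0.18524972  0.1569931 ] 0.16343335371343629
bar 237 10.654914 557.74524 -179.71205 0.07299023523729502 [ 0.46876467 -0.206967  ] [ 0.63544008 -0.15831384]
handle top 34 [ 0.5538481  -0.18329097  0.15714331] 0.16180346046338143
```

View pics/scene9.png

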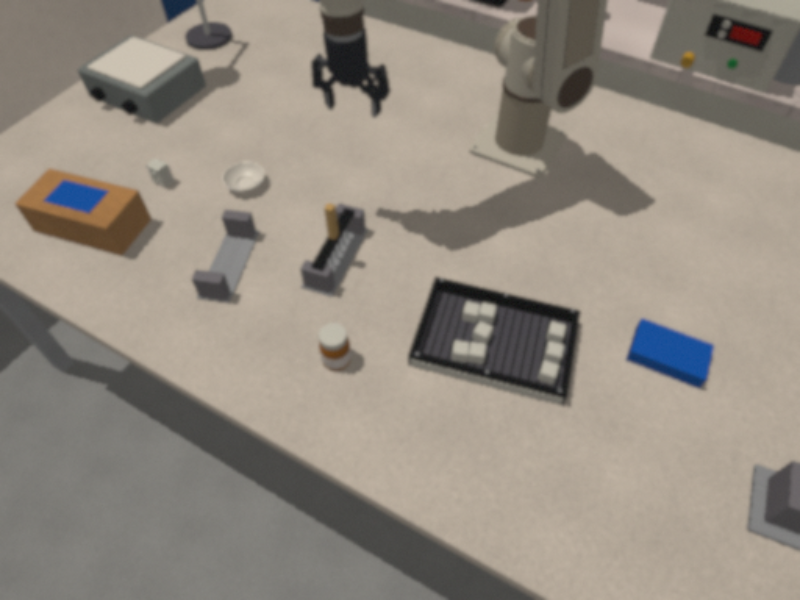

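The scene view shows the rake upright on its rest at (333,235), within about 3 mm of where it stood. The cubes are in one layer, the jar, bowl and box haven't moved, and the arm is clear.

```bash
python3 -c "
from workcell import bot
print(bot.job_done())"
```

```text
the job is handed in; nothing more can be done
None
```

The job is handed in at about 16 s of the 58 s allowed: the cubes measured in one layer with at least one in each of the six parts, though about 60 mm of bed at the far (−y) end and 100 mm between the rows holds no cubes; the rake is back upright on its rest within about 3 mm, the jar, bowl and box look unmoved, and the hand-in returned no verdict.

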